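# Close an isolator box: key in slot, wing screws tightened crisscross

## Robot

A 6-joint arm with a two-finger parallel gripper is mounted at the origin on the work surface. World frame = base frame: x ahead of the robot, y to its left, z up, the work surface at z = 0. Lengths are in mm, angles in rad, forces in N, time in s.
With the tool pointing down it reaches from about 275 to 1000 mm from the base axis. Payload 8.4 kg.
Tool frame: the origin (TCP) lies on the centre line of the jaws, within the pads' length; the fingertips stand 17 mm ahead of it and the grasp point (between the pads) lies 2 mm behind it (r.tcp_to_tips is the z of the fingertips in the tool frame, in mm); z points along the fingers, y is the direction in which the jaws open and shut (so a half turn about z gives the same grasp; the last joint's range is limited). The gripper opens to 85 mm and grips with 20 to 120 N. Pads are 22 mm wide; open, the fingers measure 114 mm over their backs; the gripper's body (76 mm by 85 mm) begins 54 mm behind the grasp point. The pads swing forward as they close: fully open they stand 13 mm farther back than shut.
Start: joints at [1.156, 0.353, 1.633, -0, 1.155, -0.002], TCP at [250.734, 572.504, 248.281] pointing down, gripper open.
Joint ranges: [-2.63, 2.63], [-0.92, 2.1], [0.06, 2.66], [-1.3, 4.44], [0, 2.69], [-3.02, 3.02]. Speed limits (rad/s): [2.22, 2.22, 2.79, 3.14, 3.14, 3.14].

## Interface

Orientations are given as [roll, pitch, yaw] about the fixed x, y, z axes, in that order (R = Rz(yaw) Ry(pitch) Rx(roll)).
In Python, from rig import r, cams, job gives the robot as it stands.
- The arm moves only by the tool drive_tool, never from a script. Its argument "deltas" is a list of rows, each a list of 4 numbers: the shift along the tool's x, y, z in cm, then the turn about the tool's z in rad. In form: [[x, y, z, roll], ...]. A call has 1 to 12 rows; each row shifts and turns the commanded pose from where the row before left it, along the tool's axes as they then stand; what a row does not reach is not made up. A row lasts 1/12 s, in which the tool goes at most 41.7 mm and 7.16 degrees, less where a joint would pass 70% of its speed; a pose out of reach is approached as far as the arm can. A call with a gripper value outside its range is refused whole. "jaw" is the closure, from 0 (fully open) to 1 (shut), set as the call begins (left out, the last holds). The fingers move at their own pace and stop on an object; "force" is the grip in N (left out, the last holds). Time passes only in rows, so rows that do not move let the fingers close. It gives the time, the measured TCP pose, the force and the opening at its end, in the units of the state.
- r.sense(): the state, without advancing time (a new reading comes with each control period).
- cams.grab_frame(name): name is "side" or "top" or "wrist"; returns (picture, depth): 420x560x3 uint8, red, green, blue; 420x560 float32, mm along the optical axis (not along the pixel's ray), 0 where there is no reading.
- cams.camera_params(name): a dict with "fx", "fy", "cx", "cy" (pixels), "R" (3x3) and "t" (3): a world point X has camera coordinates R X + t. Camera axes: x right, y down, z forward; pixel columns grow to the right and rows downward; lengths in mm; the calibration is good to about 2 mm. A picture is of the moment at which its call begins: read the wrist's pose just before it. camera_params takes no time and is no camera call; for the wrist camera it gives the pose at the moment of the call.
- job.sign_off(): hands the job in, once; it reports no verdict.
The state is a dict: "clock": time; "qpos": joint angles; "qvel": joint speeds; "joint_efforts": joint torques, N m; "eef_pos": TCP position; "tcp_rot": TCP orientation; "contact_force": force on the tool from outside, world axes, zero at the start; "wrist_torque": the same for the moment, N m; "opening": opening from 0.0 (shut) to 1.0 (fully open).
Only numpy, scipy, OpenCV 4.12 (cv2) and the standard library are available. Lean on these libraries where they do the work, as an engineer would, in place of code of your own. Each camera call takes 0.05 s, during which the arm holds its last target. There are 200 camera calls.

## Task

The cover of this switch box is being screwed down a little at a time: the two blue wing screws have had their first half of travel, the two orange ones are still loose. First turn the red isolator handle counterclockwise until its key lies along the slot in the cover; then give each orange screw the same first half (about 55 degrees clockwise). Finally tighten all four fully home to their stops crisscross, the second one diagonally opposite the first, so that the cover seats flat; leave the things standing around as they are.

Things in the scene. Friction and masses are not known exactly. Their poses are not given: they have to be found in the camera images.
- enclosure: Grey metal switch box fixed to the bench, 200 (x) x 180 (y) x 70 mm high, open on top under its cover; origin at the centre of its underside, z up. Two short black cable glands, 28 mm across, stick out 28 mm from its -x wall (only there).
- cover_mid (a point): Centre of the aluminium cover's top face; plate 200 x 180 x 5 mm that springs hold up off the box: its top starts about 79 mm above the bench and is at 75 mm when seated. It only moves up and down and tips slightly. A slot 102 mm long (along the cover's and enclosure's x) and 22 mm wide runs through its middle between two yellow strips.
- handle_grip (a point): Red isolator handle on the shaft that rises through the slot: bar 66 long (along this point's x) x 12 thick (y, grip across it) x 34 mm high; point on the shaft's axis, 12 mm below the bar's top, 114 mm above the bench. In line with it, just under the cover at the start, is the shaft's key, a brass bar 94 x 12 mm: the cover can sink past it and seat only if the key lies along the slot (within 0.1 rad).
- isolator (a joint): Angle of the isolator shaft, rad, growing clockwise seen from above: 0 = key in line with the slot; it starts 0.5 to 1.3 clockwise of that, so must be turned back counterclockwise. It has no click or stop there (stops at -1.5 and 1.5), turns with about 0.06 N m and stays where it is left.
- wing_a (a point): Wing of screw a, at x -75, y +65 mm in the enclosure's frame. Point in the blue wing on the screw's axis, 10 mm below its top, about 112 mm above the bench. The wing is a bar 58 long (this point's x) x 12 thick (y, grip across it) x 32 mm high, on a round steel collar 32 mm across, 10 mm high, that bears on the cover. It points a different way on each screw; z up.
- screw_a (a joint): Turn of screw a, rad, growing clockwise seen from above (tightening); fully tight at its hard stop at 2.0. Starts at 0.8 to 0.95 (first round done). The screw and its wing sink 4 mm per rad. Turns with about 0.1 N m and stays where it is left.
- wing_b (a point): Wing of screw b, at x +75, y +65 mm in the enclosure's frame. Point in the orange wing on the screw's axis, 10 mm below its top, about 115 mm above the bench. The wing is a bar 58 long (this point's x) x 12 thick (y, grip across it) x 32 mm high, on a round steel collar 32 mm across, 10 mm high, that bears on the cover. It points a different way on each screw; z up.
- screw_b (a joint): Turn of screw b, rad, growing clockwise seen from above (tightening); fully tight at its hard stop at 2.0. Starts at 0 to 0.2 (loose). The screw and its wing sink 4 mm per rad. Turns with about 0.1 N m and stays where it is left.
- wing_c (a point): Wing of screw c, at x +75, y -65 mm in the enclosure's frame. Point in the blue wing on the screw's axis, 10 mm below its top, about 112 mm above the bench. The wing is a bar 58 long (this point's x) x 12 thick (y, grip across it) x 32 mm high, on a round steel collar 32 mm across, 10 mm high, that bears on the cover. It points a different way on each screw; z up.
- screw_c (a joint): Turn of screw c, rad, growing clockwise seen from above (tightening); fully tight at its hard stop at 2.0. Starts at 0.8 to 0.95 (first round done). The screw and its wing sink 4 mm per rad. Turns with about 0.1 N m and stays where it is left.
- wing_d (a point): Wing of screw d, at x -75, y -65 mm in the enclosure's frame. Point in the orange wing on the screw's axis, 10 mm below its top, about 115 mm above the bench. The wing is a bar 58 long (this point's x) x 12 thick (y, grip across it) x 32 mm high, on a round steel collar 32 mm across, 10 mm high, that bears on the cover. It points a different way on each screw; z up.
- screw_d (a joint): Turn of screw d, rad, growing clockwise seen from above (tightening); fully tight at its hard stop at 2.0. Starts at 0 to 0.2 (loose). The screw and its wing sink 4 mm per rad. Turns with about 0.1 N m and stays where it is left.
- beacon: Loose signal column with green, amber and red lamps, 200 mm tall, black foot 64 mm across, lamps 40 mm across; origin at the centre of its underside. It stands close to the left, right or far side of the box. Bystander.
- stop_station: Loose yellow push-button box 68 x 68 x 50 mm with a red mushroom button, 78 mm tall in all; origin at the centre of its underside. Bystander beside the box.
- terminal_bin: Loose open blue bin 70 x 70 x 45 mm with terminal blocks; origin at the centre of its underside. Bystander beside the box.

How it is judged:
By the outcome, as a careful person would: the job done as asked, in the order asked, and still so for the second after the job is handed in, with the robot touching nothing.
It also fails if it takes over 72 s, if anything falls off the work surface, if the arm or the gripper's body presses on something with over 40 N, if the wrist force passes 120 N, or if a joint passes its speed limit or range.

## Working session

There is one attempt and no reset: what is moved stays moved. The work goes in short steps, Python scripts to look and compute and a tool call to move; the robot and the scene stay as the last step left them, time stands still between calls to the robot, and variables do not carry over. Pictures are saved under pics/ and viewed, about 8 in all and at most 12, crops included, and the job is handed in when it is done.

Besides the shell and the picture viewer there is one more tool, called after "Request:" as a command line: name --pt "numbers of a row" for each row, then --argument value for the rest. drive_tool: Moves the arm, as the interface text tells. Its arguments: {"type":"object","properties":{"deltas":{"type":"array"},"jaw":{"type":"number"},"force":{"type":"number"}},"required":["deltas"]}

```bash
mkdir -p pics; ls; python3 - <<'E'
from rig import r,cams
import cv2,numpy as np
s=r.sense();print(s)
for n in("top","side"):
    p,d=cams.grab_frame(n);c=cams.camera_params(n);print(n,c)
    np.savez(f"pics/{n}0.npz",p=p,d=d,**c)
    cv2.imwrite(f"pics/{n}0.png",cv2.resize(p[:,:,::-1],(784,588)))
E
```

```text
pics
{'clock': 0.0, 'qpos': array([ 1.15562244e+00,  3.53630628e-01,  1.63412899e+00,  3.12393413e-06,
        1.15519850e+00, -2.37657671e-03]), 'qvel': array([ 0.00029635, -0.00145367,  0.00146072, -0.00073608, -0.00034808,
       -0.00143805]), 'joint_efforts': array([-3.61460887e-03, -6.05242753e+01, -3.42061973e+01, -3.23421191e-04,
        9.34102776e-03, -9.40749942e-05]), 'eef_pos': array([250.53819753, 572.09742691, 247.57480935]), 'tcp_rot': array([-3.14022721e+00, -6.10139015e-06,  2.72879407e+00]), 'contact_force': array([-0.87224461, -0.20102704, -0.2207495 ]), 'wrist_torque': array([-0.01347948,  0.03388363, -0.07068138]), 'opening': 0.9998440911800677}
top {'fx': 421.22555842110114, 'fy': 421.22555842110114, 'cx': 278.0521079819271, 'cy': 212.97172616811508, 'R': array([[-0.00136301, -0.99975933, -0.02189555],
       [-0.98428786,  0.00520729, -0.17649446],
       [ 0.176566  ,  0.02131096, -0.98405807]]), 't': array([ 69.86558132, 589.46140947, 785.18216972])}
side {'fx': 429.11894495129826, 'fy': 429.11894495129826, 'cx': 281.2152705383393, 'cy': 210.36092768502462, 'R': array([[ 0.89863258, -0.43839074, -0.01652392],
       [-0.32509645, -0.64016075, -0.69606502],
       [ 0.29457049,  0.63087858, -0.71778858]]), 't': array([-496.48105888,  296.06950385,  748.21395757])}
```

View pics/top0.png

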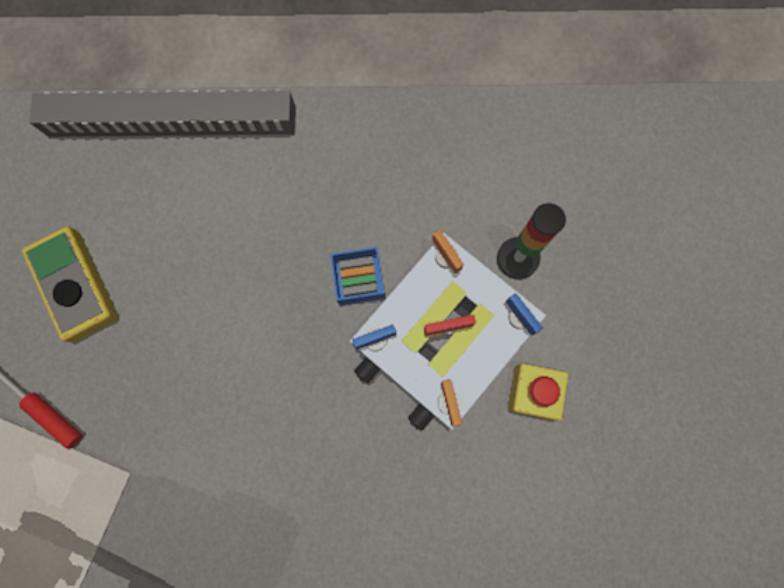

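View pics/side0.png

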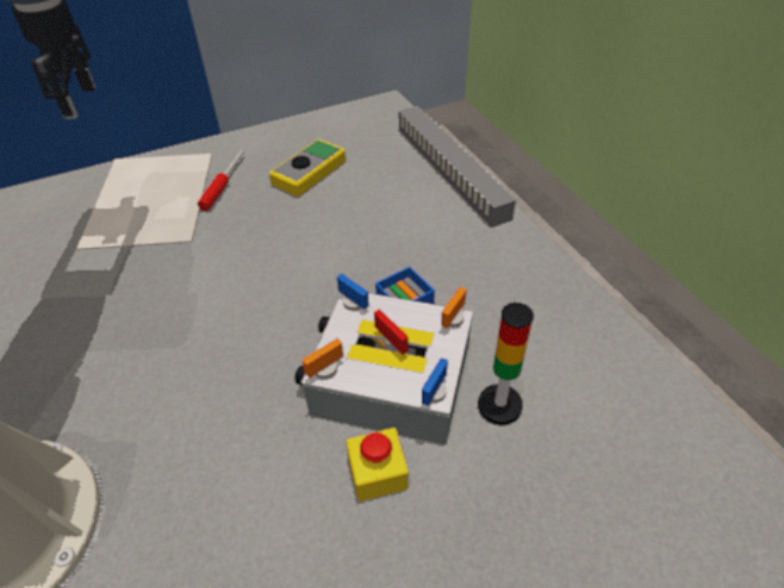

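The top view shows the box at about -45° yaw. The glands are lower left, with a at (373,337), b at (447,250), c at (523,315), d at (452,402) and the handle at (450,325). The beacon is near c, the stop station is by c/d, and the bin is by a/b.

```bash
cat > m.py <<'E'
import numpy as np,cv2
from rig import r,cams
def cloud(d,c):
    v,u=np.indices(d.shape);z=d.astype(float)
    P=np.stack([(u-c['cx'])/c['fx']*z,(v-c['cy'])/c['fy']*z,z],-1)-np.asarray(c['t'])
    return P@np.asarray(c['R'])
def rect(W):
    (x,y),(w,h),a=cv2.minAreaRect(W[:,:2].astype(np.float32))
    if h>w:w,h,a=h,w,a+90
    C=np.cov(W[:,:2].T);e=np.linalg.eigh(C)[1][:,1]
    return np.round([x,y,w,h,np.deg2rad(a),np.arctan2(e[1],e[0])],3)
def analyse(p,d,c,region=None):
    W=cloud(d,c);ok=(d>0)
    if region is not None:ok&=np.hypot(W[...,0]-region[0],W[...,1]-region[1])<region[2]
    hsv=cv2.cvtColor(p,cv2.COLOR_RGB2HSV);H,S,V=cv2.split(hsv)
    z=W[...,2]
    cov=ok&(abs(z-78)<5)&(S<60)&(V>120)
    if cov.sum()>500:
        n,l,st,_=cv2.connectedComponentsWithStats((ok&(z>68)&(z<84)).astype(np.uint8))
        k=1+np.argmax(st[1:,4]);print('cover',rect(W[l==k]),W[l==k].mean(0))
    for nm,m in dict(red=((H<4)|(H>174)),orange=(H>6)&(H<16),blue=(H>100)&(H<125)).items():
        m=ok&m&(S>120)&(z>85)&(z<190)
        n,l,st,ce=cv2.connectedComponentsWithStats(m.astype(np.uint8))
        for k in range(1,n):
            if st[k,4]<60: continue
            Q=W[l==k];zt=np.percentile(Q[:,2],90);T=Q[Q[:,2]>zt-5]
            print(nm,np.round(ce[k]),len(T),'ztop',round(zt,1),rect(T),'mean',np.round(T.mean(0),1))
E
python3 - <<'E'
from m import *
D=np.load('pics/top0.npz');analyse(D['p'],D['d'],D,None)
W=cloud(D['d'],D);s=560/784
for n,(u,v) in dict(beacon_top=(548,218),foot=(519,262),bin=(358,276),stop=(545,390)).items():
    print(n,np.round(W[int(v*s),int(u*s)]))
D=np.load('pics/side0.npz');print('side');analyse(D['p'],D['d'],D,None)
E
```

```text
cover [544.453 -12.155 200.398 180.17    2.432   2.468] [541.41150435 -11.41007093  81.34181606]
red [384. 167.] 32 ztop 187.5 [ 649.17  -117.255   33.96    11.775    0.904    0.897] mean [ 647.4 -116.8  186. ]
red [321. 231.] 207 ztop 129.1 [543.647 -10.658  63.192  11.821   1.776   1.782] mean [543.2 -11.4 127.7]
orange [319. 179.] 150 ztop 127.7 [ 6.41963e+02 -1.07250e+01  5.68390e+01  9.71200e+00  5.74000e-01
 -2.57100e+00] mean [641.7 -11.1 126.4]
orange [322. 289.] 89 ztop 127.9 [ 4.44013e+02 -1.16890e+01  5.55400e+01  1.03840e+01  2.37000e-01
 -2.88100e+00] mean [439.9 -13.2 126.2]
blue [375. 224.] 171 ztop 124.8 [ 557.845 -109.066   55.495    9.792    0.612   -2.519] mean [ 557.8 -108.8  123.2]
blue [267. 240.] 176 ztop 124.4 [528.397  86.907  55.353  10.353   1.913   1.919] mean [528.3  87.  122.9]
beacon_top [ 660. -123.  201.]
foot [ 650. -124.   17.]
bin [627. 116.  34.]
stop [ 461. -140.   78.]
side
cover [544.272 -11.347 200.618 183.006   2.436   2.657] [540.22223018 -25.24247517  79.02967889]
red [279. 237.] 152 ztop 126.6 [542.654 -12.561  63.706  10.973   1.745   1.7
[... 202 characters left out ...]
  5.82000e+01  1.26600e+01  5.76000e-01
 -2.55500e+00] mean [642.  -13.  123.9]
orange [230. 256.] 113 ztop 124.1 [ 4.44253e+02 -1.31660e+01  5.54880e+01  1.36730e+01  2.01000e-01
 -2.90900e+00] mean [443.2 -14.7 123.1]
blue [91. 13.] 305 ztop 170.9 [ 3.684190e+02  1.225166e+03  1.999070e+02  2.184100e+01  3.500000e-02
 -3.140000e+00] mean [ 339.9 1224.8  175.8]
blue [10. 29.] 84 ztop 173.3 [ 128.641 1225.204   36.095   16.294    3.079   -3.124] mean [ 129.8 1225.5  179. ]
blue [252. 207.] 124 ztop 121.7 [528.951  85.325  55.966  11.198   1.922   1.922] mean [528.7  83.9 120.6]
blue [310. 272.] 164 ztop 122.3 [ 557.907 -111.396   55.088   10.811    0.62    -2.509] mean [ 556.9 -112.1  121.1]
```

```bash
cat >> m.py <<'E'
def plan(x,y,z,psi,zfirst=0):
    """from sensed pose: roll needed, then tool-frame shift (cm) at final yaw"""
    s=r.sense();p=s['eef_pos'];c=s['tcp_rot'][2]
    roll=(c-psi+np.pi)%(2*np.pi)-np.pi
    d=np.array([x,y,z])-p;C,S=np.cos(psi),np.sin(psi)
    t=np.array([C*d[0]+S*d[1],S*d[0]-C*d[1],-d[2]])/10
    n=int(np.ceil(np.linalg.norm(t)/4))
    print('t',round(s['clock'],2),'pos',p.round(1),'psi',round(c,3),'q6',s['qpos'][5].round(2),'F',s['contact_force'].round(1),'M',s['wrist_torque'].round(2),'open',round(s['opening'],3))
    print('roll',round(roll,3),'rows',int(np.ceil(abs(roll)/.12)),'shift cm',t.round(2),'rows',n,'each',(t/max(n,1)).round(2))
E
python3 -c "
from m import *
plan(543.2,-12,180,1.762)"
```

```text
t 0.1 pos [250.6 572.1 247.6] psi 2.729 q6 -0.0 F [-0.2  0.1 -0.1] M [ 0.03  0.05 -0.01] open 0.996
roll 0.967 rows 9 shift cm [-62.91  17.63   6.76] rows 17 each [-3.7   1.04  0.4 ]
```

Request:
drive_tool --pt "0 0 0 0.11" --pt "0 0 0 0.11" --pt "0 0 0 0.11" --pt "0 0 0 0.11" --pt "0 0 0 0.11" --pt "0 0 0 0.11" --pt "0 0 0 0.11" --pt "0 0 0 0.11" --pt "0 0 0 0.087" --jaw 0.45

```text
clock: 0.85
eef_pos: [250.6, 572.3, 247.8]
tcp_rot: [-3.141, 0.001, 1.756]
contact_force: [1.0, -1.4, 0.0]
opening: 0.547
```

Request:
drive_tool --pt "-3.7 1.04 0.3 0" --pt "-3.7 1.04 0.3 0" --pt "-3.7 1.04 0.3 0" --pt "-3.7 1.04 0.3 0" --pt "-3.7 1.04 0.3 0" --pt "-3.7 1.04 0.3 0" --pt "-3.7 1.04 0.3 0" --pt "-3.7 1.04 0.3 0" --pt "-3.7 1.04 0.3 0"

```text
clock: 1.6
eef_pos: [406.1, 261.5, 221.1]
tcp_rot: [-3.141, 0.0, 1.762]
contact_force: [0.8, -0.1, -0.2]
opening: 0.549
```

Request:
drive_tool --pt "-3.7 1.04 0.3 0" --pt "-3.7 1.04 0.3 0" --pt "-3.7 1.04 0.3 0" --pt "-3.7 1.04 0.3 0" --pt "-3.7 1.04 0.3 0" --pt "-3.7 1.04 0.3 0" --pt "-3.7 1.04 0.3 0" --pt "-3.7 1.04 0.3 0" --pt "0 0 0 0" --pt "0 0 0 0"

```text
clock: 2.43
eef_pos: [543.9, -13.2, 196.7]
tcp_rot: [-3.141, -0.0, 1.758]
contact_force: [0.0, 0.3, 0.6]
opening: 0.548
```

```bash
python3 -c "
from m import *
plan(543.2,-12,117,1.762)
c=cams.camera_params('wrist');p,d=cams.grab_frame('wrist');analyse(p,d,c)
cv2.imwrite('pics/w1.png',p[:,:,::-1])"
```

```text
t 2.43 pos [543.9 -13.2 196.7] psi 1.758 q6 -0.21 F [0.  0.3 0.6] M [0.04 0.   0.  ] open 0.548
roll -0.004 rows 1 shift cm [ 0.14 -0.05  7.97] rows 2 each [ 0.07 -0.02  3.98]
cover [544.677 -11.505 200.86  181.238   2.431   2.7  ] [538.84209867   5.16205669  79.32653456]
red [282. 221.] 1294 ztop 126.4 [544.808 -10.164  64.476  11.537   1.788   1.777] mean [544.1  -7.6 125.5]
red [405. 407.] 294 ztop 177.7 [ 6.53255e+02 -1.08432e+02  2.10090e+01  5.75500e+00  3.65000e-01
 -2.74700e+00] mean [ 653.6 -108.4  176.2]
orange [150. 200.] 1362 ztop 124.8 [ 4.45484e+02 -1.13980e+01  5.83210e+01  1.20680e+01  2.37000e-01
 -2.90700e+00] mean [446.2 -10.5 123.9]
orange [408. 243.] 1267 ztop 124.9 [ 6.43454e+02 -1.01680e+01  5.78440e+01  1.30860e+01  5.55000e-01
 -2.57300e+00] mean [643.   -9.1 124. ]
blue [288.  77.] 1786 ztop 121.8 [529.986  87.23   57.106  11.463   1.924   1.925] mean [529.5  88.4 120.9]
blue [278. 324.] 908 ztop 121.4 [ 559.316 -108.357   56.879   12.748    0.635   -2.525] mean [ 559.3 -106.8  120.5]
```

View pics/w1.png

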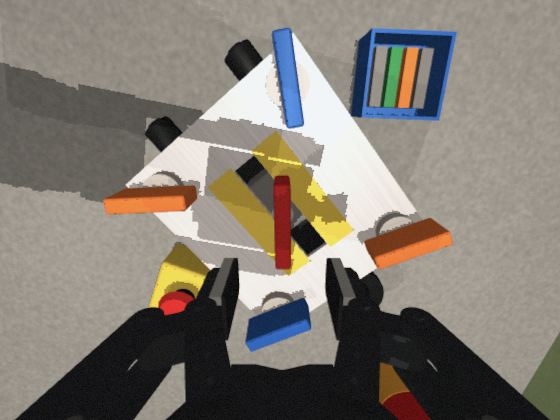

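The picture shows the handle at column ~282, centred between the fingers at 238 and 327 and in line with the tool. Next I descend, grip and turn.

Request:
drive_tool --pt "0.05 0 2.0 0" --pt "0.05 0 2.0 -0.01" --pt "0 0 2.0 0" --pt "0 0 2.0 0" --pt "0 0 0 0"

```text
clock: 2.9
eef_pos: [540.5, -9.0, 114.2]
tcp_rot: [-3.136, -0.002, 1.774]
contact_force: [-1.2, -0.1, -0.5]
opening: 0.552
```

Request:
drive_tool --pt "0 0 0 0" --pt "0 0 0 0" --pt "0 0 0 0" --pt "0 0 0 0" --pt "0 0 0 0" --pt "0 0 0 0" --jaw 1 --force 35

```text
clock: 3.4
eef_pos: [543.7, -10.2, 118.7]
tcp_rot: [3.141, -0.0, 1.772]
contact_force: [-3.9, 1.2, 6.9]
opening: 0.132
```

```bash
python3 -c "
from m import *
plan(543.2,-12,117,2.433)
for n in ['wrist']:
  c=cams.camera_params(n);print(-c['R'].T@c['t'])"
```

```text
t 3.4 pos [543.7 -10.2 118.7] psi 1.772 q6 -0.22 F [-3.9  1.2  6.9] M [0.34 0.57 0.01] open 0.132
roll -0.661 rows 6 shift cm [-0.09 -0.17  0.17] rows 1 each [-0.09 -0.17  0.17]
[527.79520992  72.20988002 244.00107762]
```

Request:
drive_tool --pt "0 0 0 -0.08" --pt "0 0 0 -0.09" --pt "0 0 0 -0.09" --pt "0 0 0 -0.09" --pt "0 0 0 -0.09" --pt "0 0 0 -0.09" --pt "0 0 0 -0.08" --pt "0 0 0 -0.05" --pt "0 0 0 0" --pt "0 0 0 0"

```text
clock: 4.23
eef_pos: [542.9, -10.6, 118.7]
tcp_rot: [-3.141, -0.0, 2.432]
contact_force: [-6.3, -0.8, 9.2]
opening: 0.132
```

```bash
python3 -c "
from m import *
plan(543.2,-12,117,2.433)"
```

```text
t 4.23 pos [542.9 -10.6 118.7] psi 2.432 q6 -0.88 F [-6.3 -0.8  9.2] M [0.05 0.99 0.05] open 0.132
roll -0.001 rows 1 shift cm [-0.11 -0.09  0.17] rows 1 each [-0.11 -0.09  0.17]
```

Release, rise, and go to b (yaw 0.57+π).

Request:
drive_tool --pt "0 0 0 0" --pt "0 0 0 0" --pt "0 0 0 0" --pt "0 0 -1.5 0" --pt "0 0 -2.5 0" --pt "0 0 -2.0 0" --pt "0 0 -1.0 0" --pt "0 0 0 0" --pt "0 0 0 0" --jaw 0.45

```text
clock: 4.98
eef_pos: [543.7, -10.5, 187.3]
tcp_rot: [3.141, 0.001, 2.432]
contact_force: [0.1, -0.1, 0.2]
opening: 0.551
```

```bash
python3 -c "
from m import *
plan(642.3,-11.2,160,0.565+np.pi)
c=cams.camera_params('wrist');p,d=cams.grab_frame('wrist');analyse(p,d,c)
c=cams.camera_params('top');p,d=cams.grab_frame('top');analyse(p,d,c)
cv2.imwrite('pics/t2.png',cv2.resize(p[130:330,230:430,::-1],None,fx=2.5,fy=2.5))"
```

```text
t 4.98 pos [543.7 -10.5 187.3] psi 2.432 q6 -0.88 F [ 0.1 -0.1  0.2] M [-0.06 -0.05 -0.02] open 0.551
roll -1.275 rows 11 shift cm [-8.29 -5.34  2.73] rows 3 each [-2.76 -1.78  0.91]
cover [545.195 -11.799 201.247 181.029   2.432   2.645] [532.1112155   -1.2812608   79.34971313]
red [281. 229.] 1461 ztop 126.3 [543.966 -10.499  64.579  11.844   2.42    2.43 ] mean [542.2  -8.9 125.5]
orange [178. 122.] 1892 ztop 125.0 [ 4.45694e+02 -1.15170e+01  5.77040e+01  1.20840e+01  2.37000e-01
 -2.90300e+00] mean [444.8 -11.1 124. ]
orange [327. 308.] 15 ztop 182.9 [5.67567e+02 1.22400e+00 2.54600e+00 1.75000e-01 2.45300e+00 2.42900e+00] mean [567.5   1.2 183.6]
orange [383. 307.] 48 ztop 106.7 [ 6.59039e+02  6.28900e+00  1.13740e+01  1.55800e+00  5.75000e-01
 -2.59800e+00] mean [659.2   6.2 105. ]
blue [380. 120.] 1858 ztop 121.7 [529.516  87.31   57.863  12.316   1.92    1.922] mean [528.7  87.9 120.7]
blue [180. 301.] 127 ztop 119.9 [ 538.566 -117.326   14.67     5.233    0.941   -2.399] mean [ 538.2 -118.   118.8]
blue [235. 317.] 65 ztop 121.2 [561.346 -65.46   77.158   3.441   2.189   2.21 ] mean [578.8 -90.1 122.2]
cover [499.093 -39.852 167.369  78.915   2.431   2.288] [490.85219434 -42.60325248  81.4162213 ]
orange [322. 286.] 153 ztop 127.8 [ 4.44428e+02 -1.15320e+01  5.64550e+01  1.04590e+01  2.40000e-01
 -2.88000e+00] mean [447.4 -11.1 126.3]
blue [378. 230.] 90 ztop 124.6 [ 547.585 -116.477   30.151    9.471    0.632   -2.493] mean [ 546.7 -116.5  123.1]
blue [267. 240.] 175 ztop 124.5 [528.291  86.806  55.269  10.625   1.929   1.921] mean [528.3  86.9 123. ]
```

Request:
drive_tool --pt "0 0 0 -0.11" --pt "0 0 0 -0.12" --pt "0 0 0 -0.12" --pt "0 0 0 -0.12" --pt "0 0 0 -0.12" --pt "0 0 0 -0.12" --pt "0 0 0 -0.12" --pt "0 0 0 -0.12" --pt "0 0 0 -0.12" --pt "0 0 0 -0.12" --pt "0 0 0 -0.085"

```text
clock: 6.0
eef_pos: [542.8, -10.5, 185.7]
tcp_rot: [3.14, -0.002, -2.57]
contact_force: [-0.4, -0.4, -0.1]
opening: 0.552
```

Request:
drive_tool --pt "-1.5 -1.0 0.5 0" --pt "-2.5 -1.6 0.5 0" --pt "-2.5 -1.6 0.5 0" --pt "-1.3 -0.9 0.5 0" --pt "-0.5 -0.3 0.2 0" --pt "0 0 0 0" --pt "0 0 0 0"

```text
clock: 6.58
eef_pos: [641.2, -11.6, 164.0]
tcp_rot: [3.14, -0.002, -2.576]
contact_force: [-0.9, 0.7, -0.6]
opening: 0.55
```

```bash
python3 -c "
from m import *
plan(642.9,-10.4,117,0.565+np.pi)
c=cams.camera_params('wrist');p,d=cams.grab_frame('wrist');analyse(p,d,c)
cv2.imwrite('pics/w3.png',p[:,:,::-1])"
```

```text
t 6.58 pos [641.2 -11.6 164. ] psi -2.576 q6 -2.16 F [-0.9  0.7 -0.6] M [-0.   -0.01 -0.05] open 0.55
roll 0.0 rows 1 shift cm [-0.21  0.01  4.7 ] rows 2 each [-0.1   0.    2.35]
cover [544.832 -10.774 201.431 180.93    2.434   2.153] [546.70629068 -11.0447865   79.3687582 ]
red [378. 111.] 2802 ztop 126.4 [544.702 -11.336  66.249  11.326   2.433   2.433] mean [544.5 -11.5 125.5]
red [ 51. 196.] 1439 ztop 187.5 [ 651.149 -114.983   34.474   12.527    0.773    0.802] mean [ 648.5 -114.1  186.3]
orange [457.   3.] 71 ztop 106.1 [473.993  -4.478   8.974   1.571   1.911   1.886] mean [473.7  -3.5 104.3]
orange [ 71. 172.] 82 ztop 159.6 [ 645.096 -120.934   26.399    6.433    1.298    1.311] mean [ 644.5 -121.1  158.8]
orange [281. 245.] 1565 ztop 125.1 [ 6.43719e+02 -1.06600e+01  5.77150e+01  1.15380e+01  5.73000e-01
 -2.56700e+00] mean [641.8 -11.7 124.3]
blue [211.  45.] 2095 ztop 121.9 [ 566.351 -103.803   41.162   11.664    0.624   -2.516] mean [ 565.4 -104.   120.9]
blue [506. 179.] 1735 ztop 121.7 [530.77   84.885  55.038  11.373   1.925   1.913] mean [531.7  82.3 120.8]
```

View pics/w3.png

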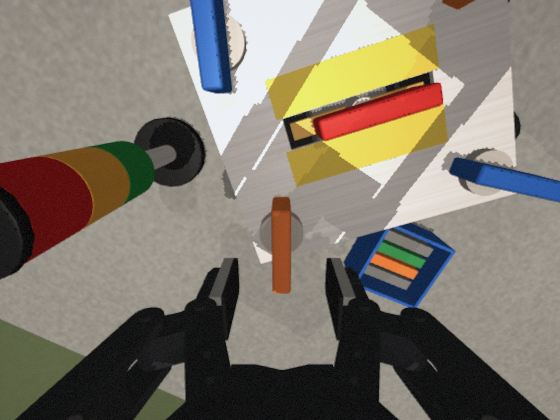

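The wing is at column 281, aligned between the fingers.

Request:
drive_tool --pt "-0.1 0 1.0 0" --pt "-0.1 0 1.3 0" --pt "0 0 1.3 0" --pt "0 0 0.8 0" --pt "0 0 0.3 0" --pt "0 0 0 0" --pt "0 0 0 0"

```text
clock: 7.22
eef_pos: [644.2, -10.6, 118.1]
tcp_rot: [3.141, -0.0, -2.576]
contact_force: [0.3, 0.0, 0.5]
opening: 0.548
```

Request:
drive_tool --pt "0 0 0 0" --pt "0 0 0 0" --pt "0 0 0 0" --pt "0 0 0 0" --pt "0 0 0 0" --pt "0 0 0 0" --jaw 1 --force 40

```text
clock: 7.72
eef_pos: [644.4, -10.3, 118.9]
tcp_rot: [3.142, 0.001, -2.576]
contact_force: [-2.5, 2.8, 6.3]
opening: 0.133
```

```bash
python3 -c "
from m import *
plan(642.9,-10.4,117,0.565+np.pi)"
```

```text
t 7.72 pos [644.4 -10.3 118.9] psi -2.576 q6 -2.15 F [-2.5  2.8  6.3] M [ 0.42  0.35 -0.  ] open 0.133
roll 0.0 rows 1 shift cm [0.13 0.08 0.19] rows 1 each [0.13 0.08 0.19]
```

Request:
drive_tool --pt "0 0 0.03 0.07" --pt "0 0 0.04 0.1" --pt "0 0 0.04 0.1" --pt "0 0 0.04 0.1" --pt "0 0 0.04 0.1" --pt "0 0 0.04 0.1" --pt "0 0 0.04 0.1" --pt "0 0 0.04 0.1" --pt "0 0 0.04 0.1" --pt "0 0 0.04 0.09" --pt "0 0 0 0" --pt "0 0 0 0"

```text
clock: 8.72
eef_pos: [644.4, -11.5, 115.0]
tcp_rot: [-3.141, 0.001, 2.746]
contact_force: [-1.9, -2.8, 5.7]
opening: 0.128
```

```bash
python3 -c "
from m import *
plan(642.9,-10.4,117,0.565+np.pi)"
```

```text
t 8.72 pos [644.4 -11.5 115. ] psi 2.746 q6 -1.19 F [-1.9 -2.8  5.7] M [-0.63  0.39 -0.08] open 0.128
roll -0.96 rows 9 shift cm [ 0.07  0.17 -0.2 ] rows 1 each [ 0.07  0.17 -0.2 ]
```

Request:
drive_tool --pt "0 0 0 0" --pt "0 0 0 0" --pt "0 0 0 0" --pt "0 0 -1.5 0" --pt "0 0 -2.5 0" --pt "0 0 -2.0 0" --pt "0 0 -1.0 0" --pt "0 0 0 0" --pt "0 0 0 0" --jaw 0.45

```text
clock: 9.47
eef_pos: [644.2, -10.6, 184.2]
tcp_rot: [3.141, 0.0, 2.747]
contact_force: [-0.1, 0.6, -0.4]
opening: 0.548
```

```bash
python3 -c "
from m import *
plan(445.4,-11.2,165,0.23+np.pi)
c=cams.camera_params('wrist');p,d=cams.grab_frame('wrist');analyse(p,d,c)"
```

```text
t 9.47 pos [644.2 -10.6 184.2] psi 2.747 q6 -1.19 F [-0.1  0.6 -0.4] M [-0.03 -0.   -0.04] open 0.548
roll -0.625 rows 6 shift cm [19.38  4.47  1.92] rows 5 each [3.88 0.89 0.38]
cover [548.236 -14.307 193.202 180.944   2.433   1.214] [552.31748052 -13.29352011  79.28827107]
red [219.  90.] 2409 ztop 126.3 [545.037 -10.796  65.854  11.781   2.433   2.435] mean [543.8  -9.1 125.4]
red [ 97. 340.] 125 ztop 186.3 [ 642.081 -126.006   11.888    1.808    1.621    1.609] mean [ 642.  -124.8  185.4]
orange [281. 227.] 1260 ztop 121.3 [643.727 -10.17   57.646  11.654   2.755   2.742] mean [641.8  -9.4 120.5]
blue [340.  20.] 1094 ztop 121.7 [535.212  73.809  30.793  11.73    1.925   1.795] mean [536.8  71.5 120.7]
blue [100. 172.] 1684 ztop 121.6 [ 559.201 -108.407   57.791   12.039    0.625   -2.519] mean [ 558.8 -107.8  120.6]
```

Request:
drive_tool --pt "0 0 0 -0.1" --pt "0 0 0 -0.11" --pt "0 0 0 -0.11" --pt "0 0 0 -0.11" --pt "0 0 0 -0.11" --pt "0 0 0 -0.085"

```text
clock: 10.02
eef_pos: [643.2, -10.6, 182.3]
tcp_rot: [3.141, -0.003, -2.906]
contact_force: [-0.4, -0.9, 0.2]
opening: 0.548
```

Request:
drive_tool --pt "2.0 0.47 0.3 0" --pt "3.6 0.83 0.3 0" --pt "3.6 0.83 0.3 0" --pt "3.6 0.83 0.3 0" --pt "3.3 0.75 0.3 0" --pt "2.2 0.5 0.3 0" --pt "1.08 0.26 0.12 0" --pt "0 0 0 0" --pt "0 0 0 0"

```text
clock: 10.77
eef_pos: [446.2, -11.3, 165.1]
tcp_rot: [-3.141, 0.001, -2.911]
contact_force: [0.3, 0.2, -0.6]
opening: 0.552
```

```bash
python3 -c "
from m import *
c=cams.camera_params('wrist');p,d=cams.grab_frame('wrist');analyse(p,d,c)
plan(445.5,-11.4,117,0.23+np.pi)"
```

```text
cover [538.073 -12.967 192.11  168.876   2.434   1.522] [499.71207373 -17.05984019  78.84371634]
red [263. 344.] 690 ztop 125.7 [534.453  -3.545  41.628  12.311   2.406   2.312] mean [529.1  -0.9 124.6]
orange [281. 238.] 1556 ztop 125.0 [ 4.44969e+02 -1.18230e+01  5.71900e+01  1.14490e+01  2.39000e-01
 -2.90400e+00] mean [442.8 -12.2 124.2]
blue [110. 320.] 347 ztop 121.2 [ 541.05  -121.051   15.305   11.984    0.621   -2.715] mean [ 539.6 -121.1  120.1]
blue [386. 371.] 192 ztop 121.6 [528.79   89.365  13.02   11.731   1.92    0.973] mean [528.5  88.5 120.8]
t 10.82 pos [447.1 -11.3 165.3] psi -2.911 q6 -1.83 F [0.2 1.  0.3] M [-0.05  0.02  0.02] open 0.549
roll 0.0 rows 1 shift cm [0.16 0.03 4.83] rows 2 each [0.08 0.01 2.42]
```

Request:
drive_tool --pt "0.1 0 1.0 0" --pt "0.06 0 1.3 -0.007" --pt "0 0 1.3 0" --pt "0 0 0.8 0" --pt "0 0 0.3 0" --pt "0 0 0 0" --pt "0 0 0 0"

```text
clock: 11.4
eef_pos: [444.2, -11.7, 118.1]
tcp_rot: [3.142, -0.0, -2.904]
contact_force: [-0.4, 0.0, 0.6]
opening: 0.548
```

Request:
drive_tool --pt "0 0 0 0" --pt "0 0 0 0" --pt "0 0 0 0" --pt "0 0 0 0" --pt "0 0 0 0" --pt "0 0 0 0" --jaw 1

```text
clock: 11.9
eef_pos: [444.3, -12.0, 118.7]
tcp_rot: [-3.141, 0.001, -2.904]
contact_force: [-1.0, -4.8, 6.2]
opening: 0.129
```

Request:
drive_tool --pt "0 0 0.03 0.07" --pt "0 0 0.04 0.1" --pt "0 0 0.04 0.1" --pt "0 0 0.04 0.1" --pt "0 0 0.04 0.1" --pt "0 0 0.04 0.1" --pt "0 0 0.04 0.1" --pt "0 0 0.04 0.1" --pt "0 0 0.04 0.1" --pt "0 0 0.04 0.09" --pt "0 0 0 0" --pt "0 0 0 0"

```text
clock: 12.9
eef_pos: [444.4, -11.8, 114.9]
tcp_rot: [3.141, 0.001, 2.418]
contact_force: [0.1, -3.6, 7.9]
opening: 0.133
```

Request:
drive_tool --pt "0 0 0 0" --pt "0 0 0 0" --pt "0 0 0 0" --pt "0 0 -1.5 0" --pt "0 0 -2.5 0" --pt "0 0 -2.0 0" --pt "0 0 -1.0 0" --pt "0 0 0 0" --pt "0 0 0 0" --jaw 0.45

```text
clock: 13.65
eef_pos: [443.8, -11.6, 184.1]
tcp_rot: [3.141, 0.0, 2.419]
contact_force: [0.4, -0.2, 0.1]
opening: 0.552
```

```bash
python3 -c "
from m import *
plan(529.5,87,165,1.921)
c=cams.camera_params('wrist');p,d=cams.grab_frame('wrist');analyse(p,d,c)"
```

```text
t 13.65 pos [443.8 -11.6 184.1] psi 2.419 q6 -0.88 F [ 0.4 -0.2  0.1] M [ 0.   -0.01  0.04] open 0.552
roll 0.498 rows 5 shift cm [ 6.32 11.43  1.91] rows 4 each [1.58 2.86 0.48]
cover [539.743  -6.616 187.14  180.776   2.434   1.57 ] [514.68456616   1.49155778  78.6380445 ]
red [368. 285.] 154 ztop 125.9 [497.882  15.614  69.148   8.722   2.896   2.963] mean [521.6   9.3 125.6]
orange [282. 228.] 1230 ztop 121.2 [445.033 -10.954  56.531  11.353   2.411   2.417] mean [443.4  -9.7 120.4]
blue [459. 226.] 1534 ztop 121.3 [529.519  87.274  56.887  13.219   1.931   1.919] mean [527.7  87.8 120.4]
blue [275. 364.] 182 ztop 97.6 [ 548.44  -110.219   37.431    3.036    0.632   -2.516] mean [ 546.7 -111.3   95.4]
```

Request:
drive_tool --pt "0 0 0 0.09" --pt "0 0 0 0.11" --pt "0 0 0 0.11" --pt "0 0 0 0.11" --pt "0 0 0 0.078" --pt "1.0 1.8 0.3 0" --pt "1.7 3.0 0.4 0" --pt "1.7 3.0 0.4 0" --pt "1.2 2.3 0.4 0" --pt "0.72 1.33 0.4 0" --pt "0 0 0 0" --pt "0 0 0 0"

```text
clock: 14.7
eef_pos: [528.3, 86.8, 163.7]
tcp_rot: [-3.138, -0.0, 1.922]
contact_force: [-0.5, -0.4, -0.4]
opening: 0.55
```

```bash
python3 -c "
from m import *
c=cams.camera_params('wrist');p,d=cams.grab_frame('wrist');analyse(p,d,c)
plan(529.5,87.1,114,1.921)"
```

```text
cover [532.435  -0.921 180.396 168.775   0.862   2.889] [526.75448183  34.51434029  78.30176358]
red [250. 343.] 571 ztop 125.7 [519.428  26.955  84.663  22.071   2.025   2.143] mean [529.1   5.7 125.6]
orange [119. 302.] 671 ztop 120.6 [ 4.33854e+02 -7.30000e-02  2.55460e+01  1.26110e+01  2.39500e+00
  2.40300e+00] mean [433.9   1.3 119.6]
orange [390. 398.] 314 ztop 120.8 [656.616 -12.113  33.103   7.304   2.683   2.699] mean [657.1 -11.8 119.8]
blue [283. 240.] 1471 ztop 121.6 [529.894  87.898  57.023  11.25    1.931   1.923] mean [529.1  89.9 120.8]
t 14.75 pos [528.   86.3 164.1] psi 1.921 q6 -0.19 F [-0.5  0.4  0.2] M [-0.03 -0.01  0.01] open 0.55
roll 0.0 rows 1 shift cm [0.03 0.17 5.01] rows 2 each [0.01 0.08 2.51]
```

Request:
drive_tool --pt "0 0.1 1.0 0" --pt "0 0.05 1.3 0" --pt "0 0 1.3 0" --pt "0 0 0.9 0" --pt "0 0 0.4 0" --pt "0 0 0 0" --pt "0 0 0 0"

```text
clock: 15.33
eef_pos: [530.8, 87.1, 116.3]
tcp_rot: [-3.141, -0.0, 1.92]
contact_force: [0.2, 0.3, 0.2]
opening: 0.547
```

Request:
drive_tool --pt "0 0 0 0" --pt "0 0 0 0" --pt "0 0 0 0" --pt "0 0 0 0" --pt "0 0 0 0" --pt "0 0 0 0" --jaw 1

```text
clock: 15.83
eef_pos: [529.5, 86.9, 116.9]
tcp_rot: [-3.139, 0.0, 1.921]
contact_force: [-7.5, -3.8, 10.5]
opening: 0.13
```

Request:
drive_tool --pt "0 0 0.03 0.07" --pt "0 0 0.04 0.1" --pt "0 0 0.04 0.1" --pt "0 0 0.04 0.1" --pt "0 0 0.04 0.1" --pt "0 0 0.04 0.1" --pt "0 0 0.04 0.1" --pt "0 0 0.04 0.1" --pt "0 0 0.04 0.1" --pt "0 0 0.04 0.1" --pt "0 0 0.02 0.05" --pt "0 0 0 0"

```text
clock: 16.83
eef_pos: [529.5, 86.7, 112.9]
tcp_rot: [-3.14, 0.003, 0.898]
contact_force: [-7.6, -3.8, 12.2]
opening: 0.128
```

```bash
python3 -c "
from m import *
plan(529.5,87.1,114,1.921)"
```

```text
t 16.83 pos [529.5  86.7 112.9] psi 0.898 q6 0.83 F [-7.6 -3.8 12.2] M [-0.9   1.24 -0.1 ] open 0.128
roll -1.023 rows 9 shift cm [ 0.04  0.01 -0.11] rows 1 each [ 0.04  0.01 -0.11]
```

Request:
drive_tool --pt "0 0 0.02 0.04" --pt "0 0 0.02 0.04" --pt "0 0 0.02 0.04" --pt "0 0 0 0"

```text
clock: 17.17
eef_pos: [529.5, 86.7, 112.6]
tcp_rot: [-3.141, 0.003, 0.781]
contact_force: [-8.5, -3.6, 15.8]
opening: 0.129
```

```bash
python3 -c "
from m import *
plan(529.5,87.1,114,1.921)"
```

```text
t 17.17 pos [529.5  86.7 112.6] psi 0.781 q6 0.95 F [-8.5 -3.6 15.8] M [-0.8   1.44  0.88] open 0.129
roll -1.14 rows 10 shift cm [ 0.04  0.01 -0.14] rows 1 each [ 0.04  0.01 -0.14]
```

Request:
drive_tool --pt "0 0 0 0.03" --pt "0 0 0 0.02" --pt "0 0 0 0"

```text
clock: 17.42
eef_pos: [529.5, 86.7, 112.6]
tcp_rot: [-3.141, 0.003, 0.733]
contact_force: [-7.9, -4.1, 15.3]
opening: 0.13
```

```bash
python3 -c "
from m import *
plan(529.5,87.1,114,1.921)"
```

```text
t 17.42 pos [529.5  86.7 112.6] psi 0.733 q6 1.0 F [-7.9 -4.1 15.3] M [-0.76  1.49  1.49] open 0.13
roll -1.188 rows 10 shift cm [ 0.04  0.01 -0.14] rows 1 each [ 0.04  0.01 -0.14]
```

Request:
drive_tool --pt "0 0 0 -0.03" --pt "0 0 0 0" --pt "0 0 0 0" --pt "0 0 -1.5 0" --pt "0 0 -2.5 0" --pt "0 0 -2.0 0" --pt "0 0 -1.0 0" --pt "0 0 0 -0.08" --pt "0 0 0 -0.11" --pt "0 0 0 -0.12" --pt "0 0 0 -0.12" --pt "0 0 0 -0.12" --jaw 0.45

```text
clock: 18.42
eef_pos: [530.7, 87.4, 181.2]
tcp_rot: [-3.141, 0.0, 1.316]
contact_force: [0.2, -0.2, -0.5]
opening: 0.546
```

```bash
python3 -c "
from m import *
c=cams.camera_params('wrist');p,d=cams.grab_frame('wrist');analyse(p,d,c)
plan(558.9,-108.8,165,.625+np.pi)"
```

```text
cover [545.001 -10.484 200.363 179.173   2.432  -2.913] [547.18262534  23.53614813  76.05362996]
red [313. 330.] 721 ztop 125.9 [535.084  -1.192  39.372  11.998   2.435   2.422] mean [5.344e+02 3.000e-01 1.249e+02]
orange [450. 306.] 1022 ztop 120.9 [643.565  -9.849  57.877  13.312   2.763   2.7  ] mean [646.   -9.1 119.9]
orange [237. 353.] 132 ztop 109.0 [463.482 -19.895  17.86    2.578   2.466   2.42 ] mean [462.9 -19.5 108. ]
blue [281. 229.] 1272 ztop 117.3 [530.059  87.925  57.092  11.633   0.835   0.834] mean [531.   89.4 116.4]
blue [385. 397.] 88 ztop 120.4 [580.66  -92.168  11.828   4.141   2.358   2.299] mean [580.8 -91.6 119. ]
t 18.47 pos [530.7  87.4 181.2] psi 1.325 q6 0.41 F [-0.6  0.7  0.5] M [-0.04  0.   -0.01] open 0.553
roll -2.442 rows 21 shift cm [  9.2  -17.56   1.62] rows 5 each [ 1.84 -3.51  0.32]
```

Request:
drive_tool --pt "0 0 0 -0.12" --pt "0 0 0 -0.12" --pt "0 0 0 -0.12" --pt "0 0 0 -0.12" --pt "0 0 0 -0.12" --pt "0 0 0 -0.12" --pt "0 0 0 -0.12" --pt "0 0 0 -0.12" --pt "0 0 0 -0.12" --pt "0 0 0 -0.12" --pt "0 0 0 -0.12" --pt "0 0 0 -0.12"

```text
clock: 19.47
eef_pos: [530.8, 87.4, 181.2]
tcp_rot: [-3.141, -0.0, 2.753]
contact_force: [0.3, -0.3, 0.2]
opening: 0.547
```

Request:
drive_tool --pt "0 0 0 -0.12" --pt "0 0 0 -0.12" --pt "0 0 0 -0.12" --pt "0 0 0 -0.12" --pt "0 0 0 -0.12" --pt "0 0 0 -0.12" --pt "0 0 0 -0.12" --pt "0 0 0 -0.1" --pt "0 0 0 -0.062" --pt "0 0 0 0"

```text
clock: 20.3
eef_pos: [530.8, 87.4, 181.2]
tcp_rot: [3.141, -0.0, -2.531]
contact_force: [0.2, -0.4, -0.2]
opening: 0.55
```

Request:
drive_tool --pt "0.9 -1.7 0 0" --pt "1.6 -3.1 0 0" --pt "1.8 -3.4 0 0" --pt "1.8 -3.4 0 0" --pt "1.6 -3.0 0.3 0" --pt "1.0 -1.9 0.5 0" --pt "0.5 -1.06 0.5 0" --pt "0 0 0.3 0" --pt "0 0 0 0" --pt "0 0 0 0"

```text
clock: 21.13
eef_pos: [555.9, -108.0, 165.2]
tcp_rot: [3.14, -0.001, -2.531]
contact_force: [0.3, 0.7, 1.1]
opening: 0.551
```

```bash
python3 -c "
from m import *
c=cams.camera_params('wrist');p,d=cams.grab_frame('wrist');analyse(p,d,c)
cv2.imwrite('pics/w4.png',p[:,:,::-1])
plan(558.9,-108.8,114,.625+np.pi)"
```

```text
cover [544.974 -10.742 201.048 181.22    2.434   2.372] [522.48816074 -30.88030453  77.16606   ]
red [413. 294.] 982 ztop 125.7 [539.449 -32.134  94.571  33.092   1.719   2.313] mean [534.   -6.3 124.7]
red [164. 399.] 401 ztop 185.5 [ 642.246 -125.458   15.07     4.242    1.637    1.613] mean [ 642.4 -126.5  184.3]
orange [503. 187.] 1857 ztop 120.9 [447.244 -13.719  54.194  12.351   2.407   2.413] mean [447.4 -14.9 120. ]
orange [324. 359.] 126 ztop 100.2 [631.342 -11.326  21.566   2.399   2.788   2.758] mean [629.2 -10.6  98.5]
blue [277. 240.] 1449 ztop 121.8 [ 558.943 -109.509   57.484   11.282    0.617   -2.515] mean [ 557.2 -110.6  121. ]
blue [502. 338.] 1199 ztop 117.0 [530.103  85.954  59.164  12.915   0.841   0.825] mean [529.  83. 116.]
t 21.18 pos [ 556.1 -107.8  165.5] psi -2.53 q6 -2.38 F [ 0.3 -0.5 -0.6] M [ 0.05  0.03 -0.04] open 0.545
roll -0.014 rows 1 shift cm [-0.17 -0.24  5.15] rows 2 each [-0.08 -0.12  2.57]
```

View pics/w4.png

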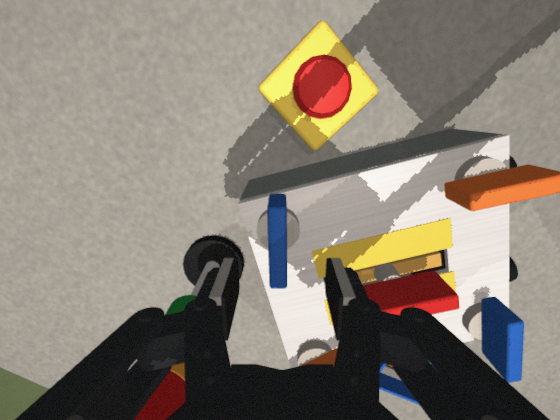

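Request:
drive_tool --pt "-0.1 -0.14 1.0 -0.01" --pt "-0.07 -0.1 1.3 0" --pt "0 0 1.3 0" --pt "0 0 0.9 0" --pt "0 0 0.4 0" --pt "0 0 0 0" --pt "0 0 0 0"

```text
clock: 21.77
eef_pos: [559.2, -109.9, 116.6]
tcp_rot: [3.141, -0.0, -2.52]
contact_force: [0.8, 1.0, 0.2]
opening: 0.551
```

Request:
drive_tool --pt "0 0 0 0" --pt "0 0 0 0" --pt "0 0 0 0" --pt "0 0 0 0" --pt "0 0 0 0" --pt "0 0 0 0" --jaw 1

```text
clock: 22.27
eef_pos: [559.1, -109.7, 117.3]
tcp_rot: [3.141, 0.001, -2.521]
contact_force: [-1.3, 2.5, 5.0]
opening: 0.133
```

Request:
drive_tool --pt "0 0 0.03 0.07" --pt "0 0 0.04 0.1" --pt "0 0 0.04 0.1" --pt "0 0 0.04 0.1" --pt "0 0 0.04 0.1" --pt "0 0 0.04 0.1" --pt "0 0 0.04 0.1" --pt "0 0 0.04 0.1" --pt "0 0 0.04 0.1" --pt "0 0 0.04 0.1" --pt "0 0 0.02 0.05" --pt "0 0 0 0"

```text
clock: 23.27
eef_pos: [559.0, -110.0, 113.2]
tcp_rot: [3.141, -0.0, 2.739]
contact_force: [-2.4, 2.1, 6.6]
opening: 0.134
```

Request:
drive_tool --pt "0 0 0.02 0.04" --pt "0 0 0.02 0.04" --pt "0 0 0.01 0.03" --pt "0 0 0 0"

```text
clock: 23.6
eef_pos: [558.9, -110.1, 112.8]
tcp_rot: [-3.142, -0.0, 2.631]
contact_force: [-2.7, 1.6, 6.7]
opening: 0.125
```

```bash
python3 -c "
from m import *
plan(558.9,-108.8,114,.621+np.pi)"
```

```text
t 23.6 pos [ 558.9 -110.1  112.8] psi 2.631 q6 -1.26 F [-2.7  1.6  6.7] M [0.13 0.52 0.03] open 0.125
roll -1.132 rows 10 shift cm [-0.07  0.11 -0.12] rows 1 each [-0.07  0.11 -0.12]
```

No stop torque yet; continue.

Request:
drive_tool --pt "0 0 0.02 0.04" --pt "0 0 0.02 0.04" --pt "0 0 0 0.04" --pt "0 0 0 0"

```text
clock: 23.93
eef_pos: [558.9, -110.1, 112.7]
tcp_rot: [-3.141, 0.0, 2.514]
contact_force: [-4.2, 2.5, 9.8]
opening: 0.13
```

```bash
python3 -c "
from m import *
plan(558.9,-108.8,114,.621+np.pi)"
```

```text
t 23.93 pos [ 558.9 -110.1  112.7] psi 2.514 q6 -1.14 F [-4.2  2.5  9.8] M [0.41 0.86 1.76] open 0.13
roll -1.249 rows 11 shift cm [-0.07  0.1  -0.13] rows 1 each [-0.07  0.1  -0.13]
```

Request:
drive_tool --pt "0 0 0 -0.04" --pt "0 0 0 0" --pt "0 0 0 0" --pt "0 0 -1.5 0" --pt "0 0 -2.5 0" --pt "0 0 -2.0 0" --pt "0 0 -1.0 0" --pt "0 0 0 -0.1" --pt "0 0 0 -0.088" --pt "0 0 0 0" --jaw 0.45

```text
clock: 24.77
eef_pos: [559.0, -110.2, 181.5]
tcp_rot: [3.142, 0.0, 2.744]
contact_force: [-0.1, -0.2, -0.3]
opening: 0.549
```

```bash
python3 -c "
from m import *
c=cams.camera_params('wrist');p,d=cams.grab_frame('wrist');analyse(p,d,c)
plan(644,-10.5,165,2.745)"
```

```text
cover [545.097 -10.81  201.222 180.927   2.433   2.109] [533.95612004  -8.13521897  75.07806902]
red [412. 156.] 2181 ztop 126.2 [544.021 -11.51   64.43   12.527   2.43    2.433] mean [542.3 -10.9 125.3]
orange [352.  27.] 1148 ztop 121.2 [457.338 -22.347  26.814  11.96    2.412   2.355] mean [457.9 -23.  120.2]
orange [442. 275.] 1312 ztop 121.0 [643.661 -11.14   58.406  12.817   2.749   2.742] mean [641.1 -11.  120. ]
blue [531.  70.] 1033 ztop 117.0 [520.371  75.454  31.104  12.54    0.838  -2.449] mean [518.7  72.2 116. ]
blue [283. 227.] 1247 ztop 117.4 [ 559.413 -109.171   58.047   11.737    2.633    2.64 ] mean [ 557.4 -108.2  116.6]
t 24.82 pos [ 558.8 -110.2  181.3] psi 2.739 q6 -1.37 F [ 0.9 -0.4  0.1] M [-0.05 -0.04 -0.03] open 0.553
roll -0.006 rows 1 shift cm [-4.01 12.48  1.63] rows 4 each [-1.    3.12  0.41]
```

Request:
drive_tool --pt "-0.6 1.7 0.2 0" --pt "-1.0 3.2 0.4 0" --pt "-1.0 3.2 0.4 0" --pt "-0.8 2.4 0.4 0" --pt "-0.41 1.3 0.2 0" --pt "-0.2 0.68 0 0" --pt "0 0 0 0" --pt "0 0 0 0"

```text
clock: 25.48
eef_pos: [644.0, -11.4, 165.3]
tcp_rot: [-3.141, -0.001, 2.74]
contact_force: [-0.4, 1.4, -0.2]
opening: 0.551
```

```bash
python3 -c "
from m import *
c=cams.camera_params('wrist');p,d=cams.grab_frame('wrist');analyse(p,d,c)
plan(644,-10.8,114,2.745)"
```

```text
cover [554.958 -20.233 181.059 173.882   0.864   1.235] [554.77909463 -13.69240214  75.08069363]
red [213.  88.] 3025 ztop 126.4 [545.102 -10.654  65.874  11.636   2.433   2.434] mean [543.7  -9.  125.4]
red [ 82. 357.] 48 ztop 171.8 [ 642.05  -127.795    7.622    0.777    1.739    1.737] mean [ 642.  -127.5  170.2]
orange [282. 237.] 1496 ztop 121.3 [643.615 -10.24   57.539  11.701   2.75    2.742] mean [641.5  -9.3 120.4]
blue [386.   9.] 502 ztop 116.5 [545.891  95.584  25.01    6.624   1.119   0.996] mean [546.6  98.5 115.6]
blue [ 91. 178.] 2030 ztop 117.1 [ 559.549 -108.255   57.211   12.609    2.649    2.634] mean [ 558.4 -106.7  116.1]
t 25.53 pos [643.9 -11.8 165.5] psi 2.74 q6 -1.19 F [-0.5  0.1  0.2] M [ 0.03 -0.02 -0.03] open 0.551
roll -0.005 rows 1 shift cm [0.03 0.09 5.15] rows 2 each [0.01 0.05 2.58]
```

Request:
drive_tool --pt "0 0.06 1.0 -0.005" --pt "0 0.03 1.3 0" --pt "0 0 1.3 0" --pt "0 0 0.9 0" --pt "0 0 0.4 0" --pt "0 0 0 0" --pt "0 0 0 0"

```text
clock: 26.12
eef_pos: [645.0, -10.1, 116.1]
tcp_rot: [-3.141, -0.001, 2.746]
contact_force: [0.6, 0.1, 0.1]
opening: 0.551
```

Request:
drive_tool --pt "0 0 0 0" --pt "0 0 0 0" --pt "0 0 0 0" --pt "0 0 0 0" --pt "0 0 0 0" --pt "0 0 0 0" --jaw 1

```text
clock: 26.62
eef_pos: [645.0, -11.2, 117.4]
tcp_rot: [-3.14, 0.001, 2.746]
contact_force: [-3.3, -5.7, 4.3]
opening: 0.13
```

Request:
drive_tool --pt "0 0 0.03 0.07" --pt "0 0 0.04 0.1" --pt "0 0 0.04 0.1" --pt "0 0 0.04 0.1" --pt "0 0 0.04 0.1" --pt "0 0 0.04 0.1" --pt "0 0 0.04 0.1" --pt "0 0 0.04 0.1" --pt "0 0 0.03 0.07" --pt "0 0 0.02 0.04" --pt "0 0 0 0"

```text
clock: 27.53
eef_pos: [644.1, -12.3, 113.8]
tcp_rot: [-3.139, 0.003, 1.864]
contact_force: [-6.7, -11.6, 7.3]
opening: 0.129
```

```bash
python3 -c "
from m import *
plan(644,-10.8,114,2.745)"
```

```text
t 27.53 pos [644.1 -12.3 113.8] psi 1.864 q6 -0.31 F [ -6.7 -11.6   7.3] M [-1.89  0.95 -0.03] open 0.129
roll -0.881 rows 8 shift cm [ 0.06  0.13 -0.02] rows 1 each [ 0.06  0.13 -0.02]
```

Request:
drive_tool --pt "0 0 0.02 0.04" --pt "0 0 0.02 0.04" --pt "0 0 0.01 0.03" --pt "0 0 0 0"

```text
clock: 27.87
eef_pos: [643.9, -12.3, 113.4]
tcp_rot: [-3.139, 0.003, 1.755]
contact_force: [-6.9, -11.7, 8.2]
opening: 0.127
```

```bash
python3 -c "
from m import *
plan(644,-10.8,114,2.745)"
```

```text
t 27.87 pos [643.9 -12.3 113.4] psi 1.755 q6 -0.2 F [ -6.9 -11.7   8.2] M [-1.92  1.12 -0.02] open 0.127
roll -0.99 rows 9 shift cm [ 0.05  0.15 -0.06] rows 1 each [ 0.05  0.15 -0.06]
```

Request:
drive_tool --pt "0 0 0.02 0.04" --pt "0 0 0.01 0.04" --pt "0 0 0 0.02" --pt "0 0 0 0"

```text
clock: 28.2
eef_pos: [643.8, -12.4, 113.2]
tcp_rot: [-3.139, 0.004, 1.658]
contact_force: [-8.5, -11.5, 10.1]
opening: 0.129
```

```bash
python3 -c "
from m import *
plan(644,-10.8,114,2.745)"
```

```text
t 28.2 pos [643.8 -12.4 113.2] psi 1.658 q6 -0.1 F [ -8.5 -11.5  10.1] M [-2.05  1.22  1.21] open 0.129
roll -1.087 rows 10 shift cm [ 0.05  0.16 -0.08] rows 1 each [ 0.05  0.16 -0.08]
```

Request:
drive_tool --pt "0 0 0 0" --pt "0 0 0 0" --pt "0 0 0 0" --pt "0 0 -1.5 0" --pt "0 0 -2.5 0" --pt "0 0 -2.0 0" --pt "0 0 -1.0 0" --pt "0 0 0 -0.1" --pt "0 0 0 -0.11" --pt "0 0 0 -0.11" --pt "0 0 0 -0.11" --pt "0 0 0 -0.11" --jaw 0.45

```text
clock: 29.2
eef_pos: [644.9, -9.8, 181.8]
tcp_rot: [-3.141, -0.0, 2.201]
contact_force: [0.8, -0.8, -0.1]
opening: 0.545
```

Request:
drive_tool --pt "0 0 0 -0.11" --pt "0 0 0 -0.1" --pt "0 0 0 0" --pt "0 0 0 0"

```text
clock: 29.53
eef_pos: [645.0, -9.9, 181.8]
tcp_rot: [-3.142, -0.0, 2.403]
contact_force: [0.7, 1.3, 0.4]
opening: 0.554
```

```bash
python3 -c "
from m import *
c=cams.camera_params('wrist');p,d=cams.grab_frame('wrist');analyse(p,d,c)
plan(444.8,-11.4,165,2.413)"
```

```text
cover [551.573 -18.199 181.644 180.655   2.431   1.153] [544.0225582   -7.7775288   75.06175168]
red [173. 122.] 2261 ztop 126.2 [544.939 -10.36   64.436  11.71    2.431   2.435] mean [544.   -8.7 125.3]
red [169. 392.] 383 ztop 187.7 [ 6.54720e+02 -1.07989e+02  1.80420e+01  5.04300e+00  3.35000e-01
 -2.78000e+00] mean [ 654.2 -107.9  186.3]
orange [52. 25.] 1167 ztop 120.8 [459.535 -23.117  22.737  12.807   2.439   2.407] mean [460.1 -22.3 119.7]
orange [279. 226.] 1311 ztop 117.1 [643.652 -10.115  57.154  11.831   1.734   1.732] mean [642.9  -8.8 116.3]
blue [271.   3.] 346 ztop 101.9 [534.822  83.289  54.88    1.136   0.836   0.833] mean [534.7  83.2 100.1]
blue [105. 230.] 1431 ztop 117.0 [ 559.33  -108.3     56.911   12.294    2.627    2.636] mean [ 558.8 -106.7  116. ]
t 29.58 pos [645.   -9.9 181.9] psi 2.402 q6 -0.85 F [-0.3 -0.3 -0.2] M [ 0.    0.03 -0.02] open 0.547
roll -0.011 rows 1 shift cm [ 14.84 -13.44   1.69] rows 6 each [ 2.47 -2.24  0.28]
```

Request:
drive_tool --pt "1.3 -1.2 0 -0.01" --pt "2.5 -2.3 0.2 0" --pt "2.7 -2.4 0.3 0" --pt "2.7 -2.4 0.3 0" --pt "2.6 -2.3 0.3 0" --pt "1.8 -1.6 0.3 0" --pt "0.8 -0.7 0.2 0" --pt "0.44 -0.54 0.1 0" --pt "0 0 0 0" --pt "0 0 0 0"

```text
clock: 30.42
eef_pos: [446.4, -12.0, 165.6]
tcp_rot: [3.14, 0.001, 2.415]
contact_force: [-0.1, -1.2, 0.1]
opening: 0.553
```

```bash
python3 -c "
from m import *
c=cams.camera_params('wrist');p,d=cams.grab_frame('wrist');analyse(p,d,c)
plan(444.8,-11.4,114,2.413)"
```

```text
cover [534.677  -1.933 181.227 173.397   0.863   1.383] [514.22412298   6.78536364  75.01697697]
red [373. 293.] 97 ztop 125.0 [496.319  14.02   61.402   6.22    3.019   2.981] mean [520.2  11.5 125.6]
orange [280. 236.] 1466 ztop 121.1 [445.172 -11.26   57.364  11.781   2.416   2.419] mean [443.5  -9.7 120.3]
orange [413. 406.] 135 ztop 115.5 [641.15  -31.145  12.933   7.258   1.308   1.582] mean [641.7 -30.5 114.1]
blue [469. 231.] 1582 ztop 117.2 [529.366  86.987  58.691  12.2     0.837   0.832] mean [528.   86.9 116.3]
blue [278. 362.] 90 ztop 100.2 [535.627 -94.232  11.674   5.237   0.632   0.874] mean [535.3 -94.1  98.5]
t 30.47 pos [446.6 -12.  165.6] psi 2.415 q6 -0.87 F [ 0.3 -0.8  1. ] M [ 0.03 -0.04 -0.04] open 0.552
roll 0.002 rows 1 shift cm [ 0.18 -0.08  5.16] rows 2 each [ 0.09 -0.04  2.58]
```

Request:
drive_tool --pt "0.1 -0.05 1.0 0" --pt "0.07 -0.03 1.3 0" --pt "0 0 1.3 0" --pt "0 0 0.9 0" --pt "0 0 0.4 0" --pt "0 0 0 0" --pt "0 0 0 0"

```text
clock: 31.05
eef_pos: [443.6, -11.4, 116.2]
tcp_rot: [-3.142, -0.0, 2.416]
contact_force: [0.2, 0.8, -0.6]
opening: 0.549
```

Request:
drive_tool --pt "0 0 0 0" --pt "0 0 0 0" --pt "0 0 0 0" --pt "0 0 0 0" --pt "0 0 0 0" --pt "0 0 0 0" --jaw 1

```text
clock: 31.55
eef_pos: [443.5, -11.3, 116.7]
tcp_rot: [3.141, 0.001, 2.416]
contact_force: [-0.3, 0.8, 5.7]
opening: 0.128
```

Request:
drive_tool --pt "0 0 0.03 0.07" --pt "0 0 0.04 0.1" --pt "0 0 0.04 0.1" --pt "0 0 0.04 0.1" --pt "0 0 0.04 0.1" --pt "0 0 0.04 0.1" --pt "0 0 0.04 0.1" --pt "0 0 0.04 0.1" --pt "0 0 0.03 0.07" --pt "0 0 0.02 0.04" --pt "0 0 0 0"

```text
clock: 32.47
eef_pos: [444.5, -11.0, 113.2]
tcp_rot: [3.139, -0.001, 1.533]
contact_force: [2.6, 4.2, 4.8]
opening: 0.133
```

```bash
python3 -c "
from m import *
plan(444.8,-11.4,114,2.413)"
```

```text
t 32.47 pos [444.5 -11.  113.2] psi 1.533 q6 0.01 F [2.6 4.2 4.8] M [ 0.71 -0.42 -0.05] open 0.133
roll -0.88 rows 8 shift cm [-0.05 -0.01 -0.08] rows 1 each [-0.05 -0.01 -0.08]
```

Request:
drive_tool --pt "0 0 0.02 0.04" --pt "0 0 0.02 0.04" --pt "0 0 0.01 0.03" --pt "0 0 0 0"

```text
clock: 32.8
eef_pos: [444.6, -11.0, 112.9]
tcp_rot: [3.138, -0.001, 1.424]
contact_force: [3.2, 5.1, 5.6]
opening: 0.132
```

```bash
python3 -c "
from m import *
plan(444.8,-11.4,114,2.413)"
```

```text
t 32.8 pos [444.6 -11.  112.9] psi 1.424 q6 0.12 F [3.2 5.1 5.6] M [ 0.81 -0.34  0.22] open 0.132
roll -0.989 rows 9 shift cm [-0.04 -0.02 -0.11] rows 1 each [-0.04 -0.02 -0.11]
```

Request:
drive_tool --pt "0 0 0.02 0.04" --pt "0 0 0 0.04" --pt "0 0 0 0"

```text
clock: 33.05
eef_pos: [444.6, -11.0, 112.9]
tcp_rot: [3.138, -0.001, 1.346]
contact_force: [0.9, 5.2, 8.6]
opening: 0.131
```

```bash
python3 -c "
from m import *
plan(444.8,-11.4,114,2.413)"
```

```text
t 33.05 pos [444.6 -11.  112.9] psi 1.346 q6 0.2 F [0.9 5.2 8.6] M [ 0.96 -0.17  1.38] open 0.131
roll -1.067 rows 9 shift cm [-0.04 -0.02 -0.11] rows 1 each [-0.04 -0.02 -0.11]
```

Request:
drive_tool --pt "0 0 0 0" --pt "0 0 0 0" --pt "0 0 0 0" --pt "0 0 -1.5 0" --pt "0 0 -2.5 0" --pt "0 0 -2.5 0" --pt "0 0 -2.5 0" --pt "0 0 -2.5 0" --pt "0 0 -1.5 0" --pt "0 0 0 0" --pt "0 0 0 0" --jaw 0.45

```text
clock: 33.97
eef_pos: [443.1, -11.5, 242.1]
tcp_rot: [3.14, -0.0, 1.346]
contact_force: [0.2, -0.7, -0.1]
opening: 0.548
```

```bash
python3 -c "
from m import *
plan(444.8,-11.4,114,2.413)
for n in ('wrist','side'):
  c=cams.camera_params(n);p,d=cams.grab_frame(n);print(n);analyse(p,d,c,(544,-11,200))
cv2.imwrite('pics/s5.png',p[:,:,::-1])"
```

```text
t 33.97 pos [443.1 -11.5 242.1] psi 1.346 q6 0.2 F [ 0.2 -0.7 -0.1] M [ 0.02 -0.01 -0.02] open 0.548
roll -1.067 rows 9 shift cm [-0.12  0.12 12.81] rows 4 each [-0.03  0.03  3.2 ]
wrist
cover [544.748 -11.401 201.009 180.742   2.433   2.368] [543.76934647  -0.96585067  75.00676988]
red [392. 183.] 1050 ztop 126.4 [544.33  -10.954  65.81   11.959   2.431   2.433] mean [543.3  -9.8 125.5]
red [553. 300.] 167 ztop 172.1 [ 642.777 -121.996   22.235    4.634    1.432    1.447] mean [ 642.4 -122.2  170.2]
orange [500. 154.] 1114 ztop 117.0 [643.018 -10.15   57.896  12.846   1.729   1.733] mean [641.9  -8.6 116.1]
orange [283. 203.] 775 ztop 117.4 [445.428 -11.075  57.353  11.63    1.433   1.433] mean [445.7  -9.8 116.5]
blue [360.  66.] 1262 ztop 117.4 [529.475  87.191  58.048  11.953   0.823   0.828] mean [529.8  87.8 116.4]
blue [414. 268.] 652 ztop 117.0 [ 558.935 -108.048   57.672   11.27     2.621    2.633] mean [ 558.4 -107.1  116.2]
side
cover [544.258 -11.026 200.543 184.46    2.434   2.592] [536.72618434 -21.20324395  75.01281236]
red [279. 236.] 176 ztop 126.2 [543.741 -12.538  62.978  12.43    2.412   2.432] mean [543.  -13.3 125.3]
red [366. 239.] 58 ztop 187.8 [ 649.602 -135.952   32.678   12.491    2.387    2.31 ] mean [ 648.9 -136.3  186.4]
orange [323. 223.] 87 ztop 116.4 [642.325 -10.812  57.945  12.473   1.717   1.721] mean [641.4 -13.4 115.3]
orange [231. 258.] 149 ztop 117.6 [444.591 -12.258  58.786  11.253   1.437   1.441] mean [443.7 -14.9 116.4]
blue [252. 209.] 119 ztop 117.3 [529.634  86.163  57.892  12.337   0.836   0.857] mean [528.7  84.  116.2]
blue [311. 273.] 182 ztop 117.4 [ 558.477 -110.314   55.097   11.512    2.622    2.617] mean [ 557.6 -111.4  116.2]
```

View pics/s5.png

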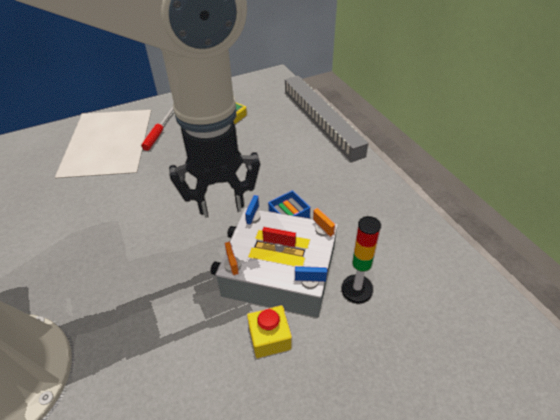

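The cover is seated, with its top measuring 75.0 mm. All four wing tops are at about 117 mm, the handle lies along the slot at (279,236), and the bystanders stand where they were.

```bash
python3 -c "
from rig import job
print(job.sign_off())"
```

```text
the job is handed in; nothing more can be done
None
```

The cover is screwed down and seated flat, and the job is handed in at about 34 s of the 72 s allowed.

- **Isolator:** I turned the red handle 0.66 rad counterclockwise. Handle and slot now agree to within about 0.01 rad in the wrist camera (handle 2.431–2.433, cover 2.433) and within 0.02 in the side camera.
- **First half:** I gave orange screws b and d 0.96 rad (55°) clockwise each.
- **Tightening home:** I tightened in the order a, c, b, d. The wrist torque rose to 1.2–1.8 N m at the end of each screw, which shows it had reached its stop.

**Last checks:**
- The cover's top measures 75.0 mm in both the wrist and side cameras.
- All four wing tops are at about 117 mm (116.4–117.6), the height expected at the stop.
- The beacon, stop station and bin look unmoved in the last side picture. I did not measure the stop station or bin again.
- The gripper is clear of everything, and the highest force I read was about 18 N.
- The cameras disagreed with each other by up to about 2–3 mm. No check failed.

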